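# Pack the handlamp kit from the charging stand

### The arm

A 6-joint arm with a two-finger parallel gripper is mounted at the origin on the work surface. World frame = base frame: x ahead of the robot, y to its left, z up, the work surface at z = 0. Lengths are in m, angles in rad, forces in N, time in s.
With the tool pointing down it reaches from about 0.325 to 0.775 m from the base axis. Payload 9.3 kg.
Tool frame: the origin (TCP) lies midway between the tips of the shut fingers; the grasp point (between the pads) lies 19 mm behind it (robot.grip_depth is the distance from the TCP to the grasp point, in m); z points along the fingers, y is the line along which they close (so a half turn about z gives the same grasp; the last joint's range is limited). The gripper opens to 85 mm and grips with 20 to 120 N. Pads are 22 mm wide; open, the fingers measure 114 mm over their backs; the gripper's body (76 mm by 85 mm) begins 54 mm behind the grasp point. The pads swing forward as they close: fully open they stand 13 mm farther back than shut.
Start: joints at [0.969, 0.259, 0.021, 1.334, 0, 1.418], TCP at [0.239, 0.496, 0.231] pointing down, gripper open.
Joint ranges: [-3.04, 3.04], [-0.91, 1.82], [-1.04, 1.36], [-1.92, 1.95], [-1.52, 1.45], [-3.14, 3.14]. Speed limits (rad/s): [2.22, 2.22, 2.79, 3.14, 3.14, 3.14].

### API

Orientations are given as a unit quaternion [x, y, z, w].
In Python, from workcell import robot, eyes gives the robot as it stands.
- The arm moves only by the tool play_rows, never from a script. Its argument "deltas" is text: rows parted by semicolons, each of 4 numbers parted by spaces: the shift along the tool's x, y, z as a fraction of full scale, then the turn about the tool's z as a fraction of full scale. In form: x y z spin; .... A call has 1 to 12 rows; each row shifts and turns the commanded pose from where the row before left it, along the tool's axes as they then stand; what a row does not reach is not made up. Full scale, the value 1, is 0.05 m for a shift and pi/2 rad for a turn. A row lasts 1/12 s, in which the tool goes at most 41.7 mm and 7.16 degrees, less where a joint would pass 70% of its speed; a pose out of reach is approached as far as the arm can. A call with a number of a shift or a turn outside -1 to 1 is refused whole. A call with a gripper value outside its range is refused whole. "grip" is the opening, from -1 (shut) to 1 (fully open), set as the call begins (left out, the last holds). The fingers move at their own pace and stop on an object; "force" is the grip in N (left out, the last holds). Time passes only in rows, so rows that do not move let the fingers close. It gives the time, the measured TCP pose, the force, the opening and the grip force at its end, in the units of the state.
- robot.sense(): the state, without advancing time (a new reading comes with each control period).
- eyes.capture(name): name is "scene" or "top" or "wrist"; returns the picture (384x512x3 uint8, red, green, blue); there is no depth.
- eyes.camera_params(name): a dict with "fx", "fy", "cx", "cy" (pixels), "pose" (4x4, takes a point from camera to world coordinates). Camera axes: x right, y down, z forward; pixel columns grow to the right and rows downward; lengths in m; the calibration is good to about 2 mm. A picture is of the moment at which its call begins: read the wrist's pose just before it. camera_params takes no time and is no camera call; for the wrist camera it gives the pose at the moment of the call.
- robot.hand_in(): hands the job in; it is judged then, once.
The state is a dict: "t": time; "joint_positions": joint angles; "joint_vel": joint speeds; "tau": joint torques, N m; "tcp_pos": TCP position; "orientation": TCP orientation; "ft_force": force on the tool from outside, world axes, zero at the start; "moment": the same for the moment, N m; "width": finger opening in m; "grip_force": force on a finger pad.
Only numpy, scipy, OpenCV 4.12 (cv2) and the standard library are available. Lean on these libraries where they do the work, as an engineer would, in place of code of your own. Each camera call takes 0.05 s, during which the arm holds its last target. There are 200 camera calls.

### The job

Get the handlamp kit ready to go out: swing the red retaining arm clear of the handlamp's foot, 65 degrees or more, and leave it open; then lift the lamp off its charging stand and set it down upright, not dropped, in the round nest of the blue kit tray. Put the spare oblong battery pack from the bench upright into the tray pocket of its shape, fully down beside the square pack that is already packed and stays in its pocket. Do not force the lamp against the arm or tip it over, and leave the other things on the bench where they are.

Things in the scene. Friction and masses are not known exactly. Their poses are not given: they have to be found in the camera images.
- lamp: orange and white handlamp, 0.6 kg, 172 mm high. Origin: centre of its underside. Black foot flange 96 mm across, 14 mm high; body 68 mm across; cap 74 mm across, top 118 mm up. Above it a black stirrup handle: posts 34 mm either side along y carry a level bar along y, 80 long, 14 x 14 mm, centre 165 mm up; 40 mm free under it. Starts on the stand, foot under the retaining arm
- lamp_grip (a point): centre of the lamp's handle bar, 165 mm above the lamp's underside; bar along the lamp's y
- stand: grey round charging stand, fixed to the bench, at the left or right. Origin on the bench under the lamp seat's axis. Cylinder 120 mm across; lamp seat floor 34 mm up inside a rim 106 mm across, 8 mm high. A black base plate 100 mm wide runs from 130 mm out on its -x side to 54 mm on +x, 12 mm high
- stand_seat (a point): centre of the stand's seat floor, where the lamp's underside starts
- latch (a joint): angle of the red retaining arm about its vertical pivot, rad: 0 lies straight over the lamp's foot, grows anticlockwise seen from above, stop at 1.6. Starts between 0 and 0.3 (blocking the lamp); clear from about 0.8; needs about 2 N at the peg, stays where left
- latch_pivot (a point): pivot of the retaining arm, 85 mm from the stand's axis along the stand's -x, at the arm's underside, 51 mm above the bench. The arm is 10 mm thick; its inner finger reaches 49 mm from the pivot towards the lamp, over the foot, 18 mm wide
- latch_peg (a point): top of the red upright peg on the arm's outer end, 18 mm across, 106 mm above the bench, 60 mm from the pivot on the side away from the lamp (at joint 0); the peg stands up 45 mm from the arm, which lies 51 to 61 mm above the bench. Push it sideways
- tray: blue kit tray, fixed to the bench, 190 (x) x 250 (y) x 20 mm high, origin centre of its underside. Three yellow-bottomed recesses 16 mm deep (floor 4 mm above the bench)
- tray_nest (a point): centre of the floor of the round nest for the lamp, 108 mm across, at tray x 0, y -64 mm
- tray_long (a point): centre of the floor of the oblong pocket, 46 mm along tray x by 96 mm along tray y, at tray x -50, y +66 mm
- tray_square (a point): centre of the floor of the square pocket, 62 x 62 mm, at tray x +40, y +66 mm
- pack_long: oblong battery pack, black with a green top, 90 (x) x 40 (y) x 60 mm high, 0.35 kg; origin centre of its underside
- pack_square: square battery pack, black with a red top, 56 x 56 x 60 mm high, standing in the square pocket from the start; origin centre of its underside
- oiler: bystander: slim blue oil bottle, 34 mm across, 110 mm high, standing in the middle of the bench; origin centre of its underside
- spray: bystander: blue and yellow oil can, 60 mm across, 110 mm high, standing close behind the stand; origin centre of its underside
- tape: bystander: roll of yellow tape lying flat, 60 mm across, 20 mm high; origin centre of its underside
- spool: bystander: solder spool with green flanges, 60 mm across, 50 mm high; origin centre of its underside
- mug: bystander: white mug, 80 mm across, 90 mm high; origin centre of its underside
- driver: bystander: red screwdriver lying flat, 200 mm long along its x
- screwbox: bystander: cardboard box, 70 x 50 x 35 mm; origin centre of its underside
Mind the look-alikes: they are no part of the job. What is shaped like the lamp but green or yellow is not meant.

How it is judged:
On the way, in this order (a step that is already met when the one before it is completed fails the run):
1. the retaining arm is swung clear (1.1 rad or more) with the lamp still on its stand (value of joint latch above 1.1 rad and distance between lamp and stand_seat below 0.015 m), for 0.1 s.
2. the lamp is lifted off the stand, upright (height (world z) of lamp above 0.055 m and angle between lamp's own z axis and vertical below 0.5 rad), for 0.1 s.
3. the lamp stands in the tray's round nest (horizontal distance between lamp and tray_nest below 0.01 m and z of lamp in the frame of tray_nest below 0.006 m and angle between lamp's own z axis and vertical below 0.06 rad), for 0.2 s.
At the end, for the whole second after the job is handed in: Lamp upright on the floor of the round nest, within 10 mm of its centre; oblong pack upright on the floor of the oblong pocket and square pack still in the square one, within 9 mm of the centres; retaining arm left open beyond 1.0 rad; lamp and packs at rest (all of step 3 and horizontal distance between pack_long and tray_long below 0.009 m and z of pack_long in the frame of tray_long below 0.007 m and angle between each of pack_long, pack_square's own z axis and vertical below 0.08 rad and horizontal distance between pack_square and tray_square below 0.009 m and z of pack_square in the frame of tray_square below 0.007 m and value of joint latch above 1 rad and linear speed of each of lamp, pack_long, pack_square below 0.02 m/s); the robot touches nothing.
It fails at once if a bystander is shifted by more than 25 mm (distance of any of oiler, spray, tape, spool, mug, driver, screwbox from where it was at the start of the episode above 0.025 m).
It fails at once if a standing bystander is tipped over (angle between any of oiler, spray, spool, mug's own z axis and vertical above 0.5 rad).
It fails at once if the lamp is forced against the retaining arm (over 15 N) (contact force between lamp and latch above 15 N).
It fails at once if the lamp is tipped over (more than 0.7 rad) (angle between lamp's own z axis and vertical above 0.7 rad).
It fails at once if the lamp is dropped (falls free, faster than 0.5 m/s, from more than about 13 mm) (linear speed of lamp above 0.5 m/s and contact force between the fingers and lamp below 0.1 N).
It also fails if it takes over 64 s, if anything falls off the work surface, if the arm or the gripper's body presses on something with over 40 N, if the wrist force passes 120 N, or if a joint passes its speed limit or range.

## Working session

There is one attempt and no reset: what is moved stays moved. The work goes in short steps, Python scripts to look and compute and a tool call to move; the robot and the scene stay as the last step left them, time stands still between calls to the robot, and variables do not carry over. Pictures are saved under pics/ and viewed, at most 13 in all, crops included, and the job is handed in when it is done.

Besides the shell and the picture viewer there is one more tool, called after "Emit:" as name(argument=value, ...) on one line, values as JSON. play_rows: Moves the arm, as the interface text tells. Shift numbers are shares of 0.05 m and turn numbers shares of pi/2 rad, none past 1 either way. Its arguments: {"type":"object","properties":{"deltas":{"type":"string"},"grip":{"type":"number"},"force":{"type":"number"}},"required":["deltas"]}

```bash
mkdir -p pics; cat > h.py <<'E'
import numpy as np, cv2
from workcell import robot, eyes
def cap(n,f):
    p=eyes.camera_params(n); im=eyes.capture(n); cv2.imwrite('pics/'+f+'.png',im[:,:,::-1]); np.save('pics/'+f+'.npy',np.array([p['fx'],p['fy'],p['cx'],p['cy'],*np.array(p['pose']).ravel()])); return im
def load(f):
    a=np.load('pics/'+f+'.npy'); return a[:4],a[4:].reshape(4,4)
def ray(f,u,v):
    k,T=load(f); d=T[:3,:3]@np.array([(u-k[2])/k[0],(v-k[3])/k[1],1]); return T[:3,3],d/np.linalg.norm(d)
def atz(f,u,v,z):
    o,d=ray(f,u,v); return o+d*(z-o[2])/d[2]
def tri(obs):
    A=0;b=0
    for f,u,v in obs:
        o,d=ray(f,u,v); P=np.eye(3)-np.outer(d,d); A=A+P; b=b+P@o
    return np.linalg.solve(A,b)
def proj(f,X):
    k,T=load(f); c=T[:3,:3].T@(np.array(X)-T[:3,3]); return c[0]/c[2]*k[0]+k[2],c[1]/c[2]*k[1]+k[3]
E
python3 - <<'E'
from h import *
a=cap('top','top0');b=cap('scene','scene0')
s=robot.sense(); print(s['t'],s['tcp_pos'],s['orientation'],s['width'])
for n in('top0','scene0'): k,T=load(n); print(k,T.round(3))
E
```

```text
0.1 [0.23848349 0.4953095  0.23072611] [ 2.22521610e-01  9.74927560e-01 -5.75158565e-04 -2.36279926e-04] 0.08518850228855936
[469.67611211 469.67611211 257.2500428  190.47725113] [[-0.011 -0.992  0.123  0.39 ]
 [-1.     0.009 -0.013 -0.036]
 [ 0.012 -0.123 -0.992  1.449]
 [ 0.     0.     0.     1.   ]]
[355.57598826 355.57598826 252.77150424 192.78869285] [[-0.501  0.655 -0.566  1.117]
 [ 0.866  0.387 -0.318  0.302]
 [ 0.01  -0.649 -0.761  0.916]
 [ 0.     0.     0.     1.   ]]
```

View pics/top0.png

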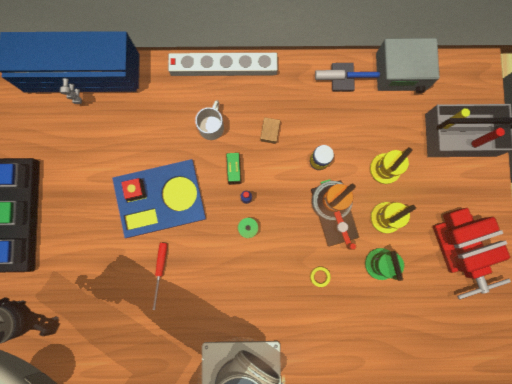

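View pics/scene0.png

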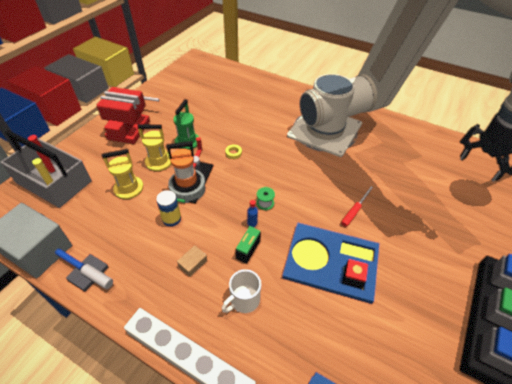

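The top view shows the following:
- **Lamp:** the candidates are orange (340,197), yellow (390,165), yellow (391,216) and green (385,264). I choose the orange one, which sits on the grey stand with the red arm at (343,228).
- **Oblong pack:** the candidates are the green-topped block (234,168) and the green block in the side rack (5,212). I choose (234,168).
- **Tray:** blue, at (160,198).

Next is a close crop to check these choices.

```bash
python3 - <<'E'
from h import *
t=cv2.imread('pics/top0.png');s=cv2.imread('pics/scene0.png')
r=lambda im,x,y,w,h:cv2.resize(im[y:y+h,x:x+w],(400,300),interpolation=cv2.INTER_CUBIC)
o=np.vstack([np.hstack([r(t,300,160,120,90),r(t,100,145,120,90)]),np.hstack([r(s,130,130,100,75),r(t,210,140,80,60)])])
cv2.imwrite('pics/crop1.png',o)
E
```

```text
(no output)
```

View pics/crop1.png

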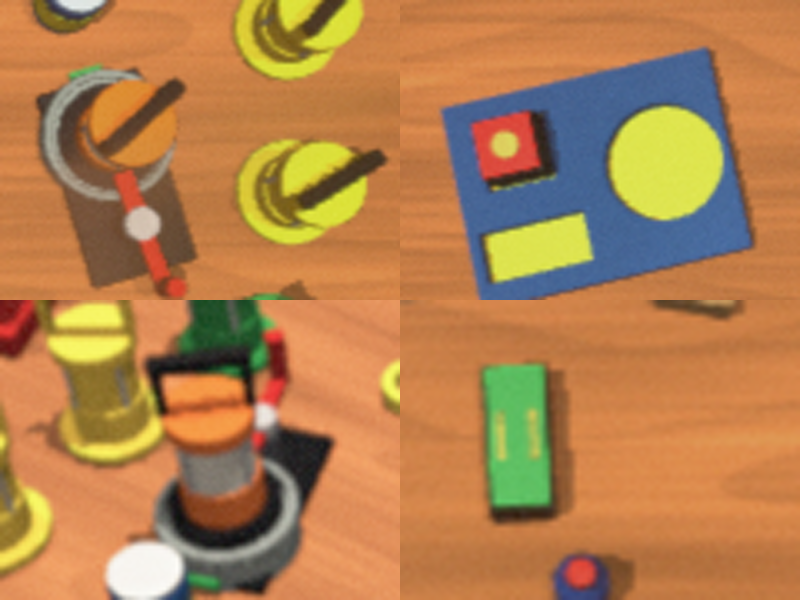

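The crop confirms the orange lamp on the grey stand. The white pivot is at top pixel (342,227) and the red peg at (352,246). It also confirms the oblong pack (233,167), the nest (180,194), the oblong pocket (142,219) and the square pack (132,188). Now I'll measure positions.

```bash
cat >> h.py <<'E'
def blob(f,lo,hi,box):
    im=cv2.imread('pics/'+f+'.png'); x,y,w,h=box
    hsv=cv2.cvtColor(im[y:y+h,x:x+w],cv2.COLOR_BGR2HSV); m=cv2.inRange(hsv,np.array(lo),np.array(hi))
    n,l,s,c=cv2.connectedComponentsWithStats(m); i=1+np.argmax(s[1:,4]); ct=max(cv2.findContours((l==i).astype('uint8'),0,1)[0],key=cv2.contourArea)
    r=cv2.minAreaRect(ct); b=cv2.boxPoints(r)+[x+0.0,y]
    return c[i]+[x,y],s[i,4],b,ct[:,0]+[x,y]
E
python3 - <<'E'
from h import *
Y=((22,90,120),(36,255,255));G=((45,90,60),(75,255,255));R=((0,170,80),(6,255,255));B=((105,100,60),(120,255,255))
for nm,(lo,hi),bt,bs,z in [('nest',Y,(160,165,40,50),(288,235,42,38),.004),('long',Y,(120,205,42,28),(336,238,42,26),.004),('pack',G,(220,145,30,45),(232,222,30,42),.06),('sq',R,(118,172,30,30),(344,255,28,24),.064)]:
    a=blob('top0',lo,hi,bt); s=blob('scene0',lo,hi,bs)
    e=[atz('top0',*p,z)[:2] for p in a[2]]
    L=[np.round(np.linalg.norm(e[i]-e[i-1])*1000) for i in range(2)]
    an=[np.degrees(np.arctan2(*(e[i]-e[i-1])[::-1])).round(1) for i in range(2)]
    print(nm,a[0].round(1),a[1],s[0].round(1),s[1],'top@z',atz('top0',*a[0],z).round(4),'scene@z',atz('scene0',*s[0],z).round(4),'tri',tri([('top0',*a[0]),('scene0',*s[0])]).round(4),L,an)
piv=atz('top0',342.3,226.9,.063);peg=atz('top0',351.6,245.6,.106);st=atz('top0',333,200.5,.042)
print('piv',piv,'peg',peg,'stand',st, 'd',np.linalg.norm(piv-st),np.linalg.norm((peg-piv)[:2]))
f=lambda v:np.degrees(np.arctan2(v[1],v[0]))
print('stand +x dir',f(st-piv),'arm dir',f(piv-peg))
for n,u,v in [('h1',311,185),('h2',0,0)]: pass
# handle ends top crop (92,150),(182,85)
e1=atz('top0',300+94*.3,160+150*.3,.172);e2=atz('top0',300+181*.3,160+86*.3,.172);print('bar',e1,e2,(e1+e2)/2,f(e2-e1),np.linalg.norm(e2-e1))
for n,u,v,z in [('oiler',247,196,.11),('spray',322,154,.11),('green',397,263,.165),('spool',248,227,.05),('yel2',402,213,.165),('tape',320,277,.02)]: print(n,atz('top0',u,v,z).round(3))
E
```

```text
nest [179.  193.3] 911 [310.1 254.3] 846 top@z [0.562  0.1867 0.004 ] scene@z [0.5593 0.1854 0.004 ] tri [0.5616 0.186  0.0079] [np.float64(103.0), np.float64(104.0)] [np.float64(63.0), np.float64(-25.8)]
long [140.7 218.8] 444 [356.9 251.2] 361 top@z [0.4844 0.303  0.004 ] scene@z [0.479  0.3014 0.004 ] tri [0.484  0.3014 0.011 ] [np.float64(44.0), np.float64(94.0)] [np.float64(14.6), np.float64(-77.0)]
pack [233.  166.8] 310 [248.1 240.4] 297 top@z [0.634  0.0174 0.06  ] scene@z [0.6411 0.0219 0.06  ] tri [0.6356 0.0181 0.0497] [np.float64(85.0), np.float64(36.0)] [np.float64(-0.2), np.float64(-90.5)]
sq [132.  188.4] 219 [355.  270.5] 242 top@z [0.5709 0.3166 0.064 ] scene@z [0.5806 0.3169 0.064 ] tri [0.5728 0.3183 0.0524] [np.float64(50.0), np.float64(51.0)] [np.float64(12.5), np.float64(-79.0)]
piv [ 0.45078951 -0.30439146  0.063     ] peg [ 0.39553369 -0.32083706  0.106     ] stand [ 0.53143706 -0.28296892  0.042     ] d 0.08604621627750496 0.057651226143046005
stand +x dir 14.876037902014017 arm dir 16.57440007340127
bar [ 0.50615786 -0.24660084  0.172     ] [ 0.5584471  -0.32004817  0.172     ] [ 0.53230248 -0.28332451  0.172     ] -54.55185259499918 0.09015916768600356
oiler [ 0.54  -0.024  0.11 ]
spray [ 0.661 -0.243  0.11 ]
green [ 0.347 -0.43   0.165]
spool [ 0.454 -0.026  0.05 ]
yel2 [ 0.483 -0.45   0.165]
tape [ 0.303 -0.241  0.02 ]
```

```bash
cat >> h.py <<'E'
def plan(pts,step=.04):
    s=robot.sense(); x,y,z,w=s['orientation']; p=np.array(s['tcp_pos'])
    from scipy.spatial.transform import Rotation as Ro
    R=Ro.from_quat([x,y,z,w]).as_matrix(); R2=np.array([[R[0,0],R[0,1],0],[R[1,0],R[1,1],0],[0,0,-1.]])
    print('t',s['t'],'p',p.round(4),'yaw_y',np.degrees(np.arctan2(R[1,1],R[0,1])).round(2),'tilt',R[2,2].round(4))
    for q in pts:
        d=R2.T@(np.array(q)-p); n=int(np.ceil(np.linalg.norm(d)/step)); p=np.array(q); print(n,'x',(d/n/.05).round(3),'total mm',(d*1000).round(1))
E
python3 - <<'E'
from h import *
piv=np.array([.451,-.304])
c=lambda a,r=.064:[*(piv+r*np.array([np.cos(np.radians(a)),np.sin(np.radians(a))])),.072]
plan([[.45,.2,.24],[.45,-.2,.24],[*c(160)[:2],.2],c(160),c(175),c(190),c(205),c(220),c(232),c(244),c(252)])
E
```

```text
t 0.1 p [0.2385 0.4953 0.2307] yaw_y 64.29 tilt -1.0
10 x [-0.637 -0.349 -0.019] total mm [-318.7 -174.3   -9.3]
10 x [-0.347 -0.721  0.   ] total mm [-173.6 -360.4    0. ]
3 x [ 0.118 -0.664  0.267] total mm [ 17.7 -99.6  40. ]
4 x [0.   0.   0.64] total mm [  0.   0. 128.]
1 x [-0.076 -0.325  0.   ] total mm [ -3.8 -16.3   0. ]
1 x [-0.158 -0.294  0.   ] total mm [ -7.9 -14.7   0. ]
1 x [-0.229 -0.244  0.   ] total mm [-11.4 -12.2   0. ]
1 x [-0.284 -0.176  0.   ] total mm [-14.2  -8.8   0. ]
1 x [-0.254 -0.084  0.   ] total mm [-12.7  -4.2   0. ]
1 x [-0.266 -0.029  0.   ] total mm [-13.3  -1.5   0. ]
1 x [-0.178  0.012  0.   ] total mm [-8.9  0.6  0. ]
```

Emit:
play_rows(deltas="-.64 -.35 -.02 0;-.64 -.35 -.02 0;-.64 -.35 -.02 0;-.64 -.35 -.02 0;-.64 -.35 -.02 0;-.64 -.35 -.02 0;-.64 -.35 -.02 0;-.64 -.35 -.02 0;-.64 -.35 -.02 0;-.64 -.35 -.02 0", grip=-1, force=40)

```text
t: 0.93
tcp_pos: [0.4516, 0.1973, 0.2412]
orientation: [0.223, 0.975, -0.0, -0.0]
ft_force: [0.6, 0.9, 0.3]
width: 0.0
grip_force: 0.0
```

Emit:
play_rows(deltas="-.35 -.72 0 0;-.35 -.72 0 0;-.35 -.72 0 0;-.35 -.72 0 0;-.35 -.72 0 0;-.35 -.72 0 0;-.35 -.72 0 0;-.35 -.72 0 0;-.35 -.72 0 0;-.35 -.72 0 0;0 0 0 0")

```text
t: 1.85
tcp_pos: [0.4523, -0.2072, 0.2403]
orientation: [0.225, 0.974, -0.001, -0.0]
ft_force: [-0.8, 0.7, -0.4]
width: 0.0001
grip_force: 0.0
```

```bash
python3 - <<'E'
from h import *
cap('wrist','w1')
piv=np.array([.451,-.304])
c=lambda a,r=.064:[*(piv+r*np.array([np.cos(np.radians(a)),np.sin(np.radians(a))])),.072]
plan([[*c(160)[:2],.2],c(160)]); print(robot.sense()['ft_force'],load('w1')[1].round(3),load('w1')[0])
E
```

```text
t 1.9 p [ 0.4521 -0.2045  0.2403] yaw_y 64.0 tilt -1.0
3 x [ 0.14  -0.644  0.269] total mm [ 21.  -96.6  40.3]
4 x [0.   0.   0.64] total mm [  0.   0. 128.]
[0.51836114 0.91181763 0.00095871] [[ 0.439  0.865  0.242  0.391]
 [ 0.898 -0.423 -0.12  -0.177]
 [-0.002  0.27  -0.963  0.383]
 [ 0.     0.     0.     1.   ]] [345.21511855 345.21511855 253.2040312  194.17262373]
```

View pics/w1.png

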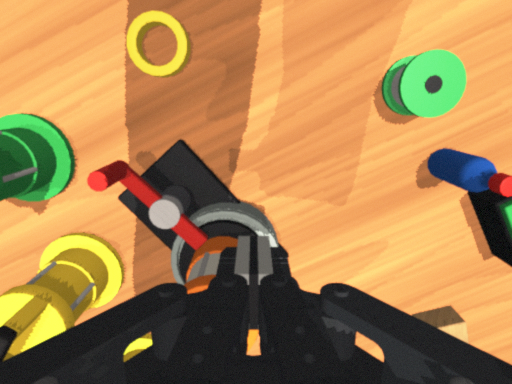

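The wrist view shows the peg top at (98,181), the white pivot at (164,211) and the lamp partly hidden behind the fingers.

```bash
python3 - <<'E'
from h import *
peg=tri([('top0',351.6,245.6),('w1',98,181)]);piv=tri([('top0',342.3,226.9),('w1',164,211)])
print(peg,piv,atz('w1',98,181,.106),atz('w1',164,211,.066))
E
```

```text
[ 0.39504534 -0.32040749  0.10807873] [ 0.451063   -0.30669247  0.05189498] [ 0.39458877 -0.32150459  0.106     ] [ 0.44832462 -0.30130781  0.066     ]
```

Emit:
play_rows(deltas=".14 -.64 .27 0;.14 -.64 .27 0;.14 -.64 .27 0;0 0 .64 0;0 0 .64 0;0 0 .64 0;0 0 .64 0;0 0 0 0")

```text
t: 2.57
tcp_pos: [0.3896, -0.2755, 0.068]
orientation: [0.222, 0.975, 0.002, -0.004]
ft_force: [-0.4, 1.4, -0.3]
width: -0.0001
grip_force: 0.0
```

Emit:
play_rows(deltas="-.04 -.17 0 0;-.04 -.17 0 0;-.08 -.15 0 0;-.08 -.15 0 0;-.12 -.12 0 0;-.12 -.12 0 0;-.14 -.09 0 0;-.14 -.09 0 0;-.25 -.08 0 0;-.13 -.02 0 0;-.14 -.01 0 0;0 0 0 0")

```text
t: 3.57
tcp_pos: [0.4253, -0.3599, 0.0726]
orientation: [0.222, 0.975, -0.0, 0.0]
ft_force: [-0.1, 0.4, 0.0]
width: 0.0001
grip_force: 0.0
```

```bash
python3 - <<'E'
from h import *
im=cap('wrist','w2')
c,a,b,ct=blob('w2',(0,150,70),(7,255,255),(0,0,512,384)); print(c,a,b)
plan([[.4329,-.3649,.072]]); print(robot.sense()['ft_force'])
E
```

```text
[444.19115599 214.31615599] 2872 [[396.17416382 209.56594849]
 [474.00088501 183.16046143]
 [486.94284058 221.30514526]
 [409.11611938 247.71063232]]
t 3.6167 p [ 0.4249 -0.3596  0.0727] yaw_y 64.31 tilt -1.0
1 x [-0.19  -0.025  0.013] total mm [-9.5 -1.2  0.7]
[ 0.70453421 -0.1460369  -0.39520026]
```

View pics/w2.png

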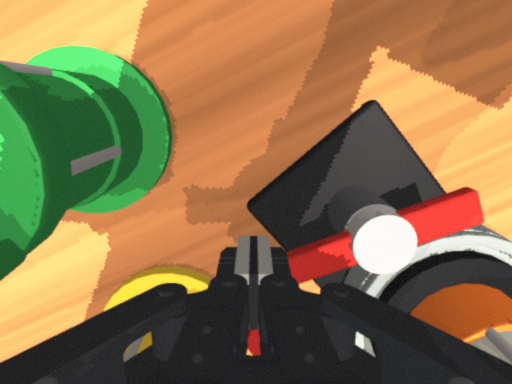

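The arm now lies across, from about (300,265) to (478,205), with the pivot cap at (385,240). The finger is still behind the peg. I'll compute the arm's angle.

```bash
python3 - <<'E'
from h import *
a=atz('w2',300,265,.061);b=atz('w2',478,205,.061);d=b-a
print(a,b,np.degrees(np.arctan2(d[1],d[0]))-14.9, atz('w2',385,240,.066))
E
```

```text
[ 0.4457823  -0.34377594  0.061     ] [ 0.45361142 -0.25619436  0.061     ] 69.99177424207546 [ 0.4485837  -0.30240922  0.066     ]
```

Emit:
play_rows(deltas="-.1 0 0 0;-.08 0 0 0;0 0 0 0;.15 0 0 0;.15 0 -.3 0;0 0 -.8 0;0 0 -.8 0;0 0 -.8 0;0 0 -.8 0;0 0 -.8 0;.4 .4 0 0;0 0 0 0")

```text
t: 4.62
tcp_pos: [0.409, -0.3284, 0.2916]
orientation: [0.222, 0.975, -0.002, 0.003]
ft_force: [0.0, -0.4, -0.1]
width: -0.0001
grip_force: 0.0
```

```bash
python3 - <<'E'
from h import *
cap('wrist','w3'); cap('top','top1')
plan([[.40,-.23,.33],[.53,-.283,.28]]); print(robot.sense()['ft_force'])
t=cv2.imread('pics/top1.png');w=cv2.imread('pics/w3.png')
cv2.imwrite('pics/v3.png',np.hstack([w[:300,:400],cv2.resize(t[160:250,300:420],(400,300),interpolation=cv2.INTER_CUBIC)]))
E
```

```text
t 4.7167 p [ 0.4091 -0.3295  0.2885] yaw_y 64.31 tilt -1.0
3 x [ 0.342  0.571 -0.276] total mm [ 51.3  85.7 -41.5]
4 x [-0.701  0.043  0.25 ] total mm [-140.1    8.6   50. ]
[-0.47969291 -0.95427352  0.1018114 ]
```

View pics/w3.png

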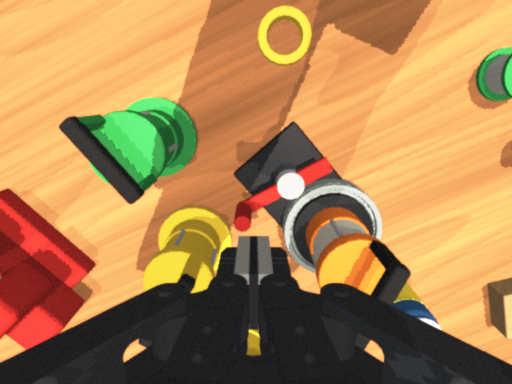

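The arm is open, with its peg at (243,212) and pivot at (291,185). The lamp is untouched at (350,260), but its handle is seen obliquely, so I'll look from a better place.

Emit:
play_rows(deltas="-.68 .21 -.05 0;-.68 .21 -.05 0;-.68 .21 -.05 0;-.68 .21 -.05 0;-.68 .21 -.05 0;0 0 0 .064;0 0 0 .064;0 0 0 .064;0 0 0 .064;0 0 0 .064;0 0 0 0;0 0 0 0", grip=0)

```text
t: 5.72
tcp_pos: [0.5853, -0.3568, 0.2991]
orientation: [0.457, 0.89, 0.0, -0.001]
ft_force: [0.2, 0.6, -0.4]
width: 0.0426
grip_force: 0.0
```

```bash
python3 - <<'E'
from h import *
cap('wrist','w4'); plan([[.532,-.283,.26]])
for P in [(.506,-.2466,.172+.034),(.5584,-.320,.206),(.5315,-.283,.199),(.5315,-.283,.042)]: print(np.round(proj('w4',P)))
E
```

```text
t 5.7667 p [ 0.5853 -0.3566  0.2994] yaw_y 35.67 tilt -1.0
3 x [ 0.606 -0.002  0.262] total mm [90.9 -0.3 39.4]
[252. -18.]
[252. 133.]
[251.  62.]
[252.  76.]
```

View pics/w4.png

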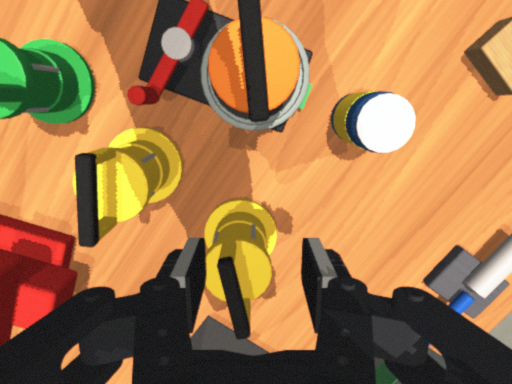

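The lamp bar runs from its near end (258,118) up to (250,0), the stand ring is centred near (255,75), and the spray can is at (380,120).

```bash
python3 - <<'E'
from h import *
f=lambda v:np.degrees(np.arctan2(v[1],v[0]))
im=cv2.imread('pics/w4.png'); g=im.max(2)
for v in (2,20,40,60,80,100,112):
    r=np.where(g[v,225:280]<60)[0]+225; print(v,r.min(),r.max(),len(r))
a=atz('w4',250.5,2,.206);b=atz('w4',258.5,118,.206); print(a,b,f(b-a),np.linalg.norm(b-a))
e1=atz('top0',328.2,205,.206);e2=atz('top0',354.3,185.8,.206);print(e1,e2,(e1+e2)/2,f(e2-e1),np.linalg.norm(e2-e1))
d=(b-a)/np.linalg.norm(b-a); print('centre from near end',b-d*.04)
print('ring',atz('w4',255,75,.042))
print('tri near end',tri([('w4',258.5,118),('top0',354.3,185.8)]))
E
```

```text
2 239 258 20
20 241 259 19
40 242 261 20
60 244 263 20
80 246 264 19
100 248 266 19
112 232 276 35
[ 0.51156634 -0.25589101  0.206     ] [ 0.55637152 -0.30956752  0.206     ] -50.14736912355538 0.0699190390441672
[ 0.50307232 -0.24098689  0.206     ] [ 0.55396903 -0.31247822  0.206     ] [ 0.52852067 -0.27673256  0.206     ] -54.551852594999275 0.0877581051746105
centre from near end [ 0.53073891 -0.27885971  0.206     ]
ring [ 0.53340427 -0.28033896  0.042     ]
tri near end [ 0.55448303 -0.31000936  0.21385571]
```

Emit:
play_rows(deltas=".62 0 0 0;.62 0 0 0;.62 0 0 -.054;0 0 0 0;0 0 .4 0;0 0 .5 0;0 0 .5 0;0 0 .5 0;0 0 .5 0;0 0 0 0;0 0 0 0")

```text
t: 6.68
tcp_pos: [0.531, -0.2805, 0.1797]
orientation: [0.419, 0.908, 0.0, -0.001]
ft_force: [-0.7, -0.8, 1.5]
width: 0.0428
grip_force: 0.0
```

```bash
python3 - <<'E'
from h import *
plan([[.531,-.2805,.180]]); print(robot.sense()['ft_force'])
E
```

```text
t 6.6833 p [ 0.531  -0.2805  0.1797] yaw_y 40.42 tilt -1.0
1 x [ 0.001 -0.    -0.006] total mm [ 0.  -0.  -0.3]
[-0.68892199 -0.8385339   1.54874915]
```

Emit:
play_rows(deltas="0 0 0 0;0 0 0 0;0 0 0 0;0 0 0 0;0 0 0 0;0 0 0 0", grip=-1, force=60)

```text
t: 7.18
tcp_pos: [0.5318, -0.2812, 0.1821]
orientation: [0.42, 0.908, -0.001, 0.001]
ft_force: [-2.3, -1.8, 6.1]
width: 0.0128
grip_force: 59.6
```

Emit:
play_rows(deltas="0 0 -.04 0;0 0 -.06 0;0 0 -.1 0;0 0 -.1 0;0 0 0 0")

```text
t: 7.6
tcp_pos: [0.5318, -0.2807, 0.1964]
orientation: [0.42, 0.908, -0.0, 0.001]
ft_force: [0.1, 0.5, -5.0]
width: 0.0127
grip_force: 58.5
```

Emit:
play_rows(deltas="0 0 -.3 0;0 0 -.5 0;0 0 -.6 0;0 0 -.6 0;0 0 -.4 0;.1 .1 0 0;.25 .24 0 0;.4 .38 0 0;.4 .38 0 0;.4 .38 0 0;.4 .38 0 0;.4 .38 0 0", force=80)

```text
t: 8.6
tcp_pos: [0.5402, -0.1166, 0.3136]
orientation: [0.42, 0.908, 0.0, -0.001]
ft_force: [1.1, -0.5, -4.4]
width: 0.0123
grip_force: 83.4
```

Emit:
play_rows(deltas=".4 .38 0 0;.4 .38 0 0;.4 .38 0 0;.4 .38 0 0;.4 .38 0 0;.4 .38 0 0;.4 .38 0 0;.4 .38 0 0;.4 .38 0 0;.25 .24 0 0;.15 .15 0 0;0 0 0 0")

```text
t: 9.6
tcp_pos: [0.5559, 0.1594, 0.3138]
orientation: [0.419, 0.908, -0.0, -0.001]
ft_force: [-0.2, -1.0, -5.3]
width: 0.0121
grip_force: 83.5
```

```bash
python3 - <<'E'
from h import *
plan([[.562,.1857,.316],[.562,.1857,.17],[.562,.1857,.151]]); print(robot.sense()['ft_force'])
cap('scene','scene1');cap('top','top2')
r=lambda im,x,y,w,h:cv2.resize(im[y:y+h,x:x+w],(400,400),interpolation=cv2.INTER_CUBIC)
cv2.imwrite('pics/v5.png',np.hstack([r(cv2.imread('pics/scene1.png'),250,120,160,160),r(cv2.imread('pics/top2.png'),100,110,130,130)]))
E
```

```text
t 9.6 p [0.5559 0.1594 0.3138] yaw_y 40.49 tilt -1.0
1 x [ 0.32   0.434 -0.045] total mm [16.  21.7 -2.2]
4 x [0.   0.   0.73] total mm [  0.   0. 146.]
1 x [0.   0.   0.38] total mm [ 0.  0. 19.]
[-0.18108177 -0.97338226 -5.29408352]
```

View pics/v5.png

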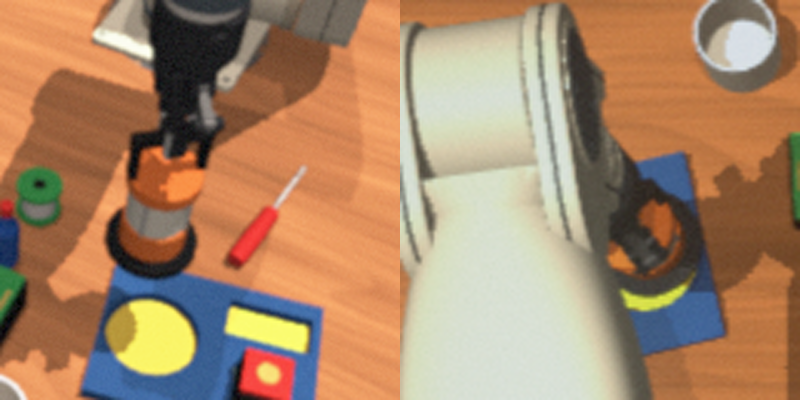

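The lamp hangs upright beside the nest. The nest is empty, at about (150,335) in the left crop. I'll align above it and lower.

Emit:
play_rows(deltas=".16 .22 0 0;.16 .22 0 0;0 0 0 0;0 0 .4 0;0 0 .6 0;0 0 .6 0;0 0 .6 0;0 0 .5 0;0 0 .1 0;0 0 0 0;0 0 0 0")

```text
t: 10.62
tcp_pos: [0.5635, 0.1837, 0.1765]
orientation: [0.42, 0.908, 0.0, 0.001]
ft_force: [0.3, 0.4, -5.0]
width: 0.0121
grip_force: 83.4
```

```bash
python3 - <<'E'
from h import *
plan([[.562,.1857,.17],[.562,.1857,.151]]); print(robot.sense()['ft_force'])
cap('scene','scene2')
r=lambda im,x,y,w,h:cv2.resize(im[y:y+h,x:x+w],(600,600),interpolation=cv2.INTER_CUBIC)
cv2.imwrite('pics/v6.png',r(cv2.imread('pics/scene2.png'),270,190,110,110))
E
```

```text
t 10.6167 p [0.5635 0.1837 0.1765] yaw_y 40.33 tilt -1.0
1 x [0.05  0.004 0.13 ] total mm [2.5 0.2 6.5]
1 x [0.   0.   0.38] total mm [ 0.  0. 19.]
[ 0.25589604  0.40561903 -5.01249772]
```

View pics/v6.png

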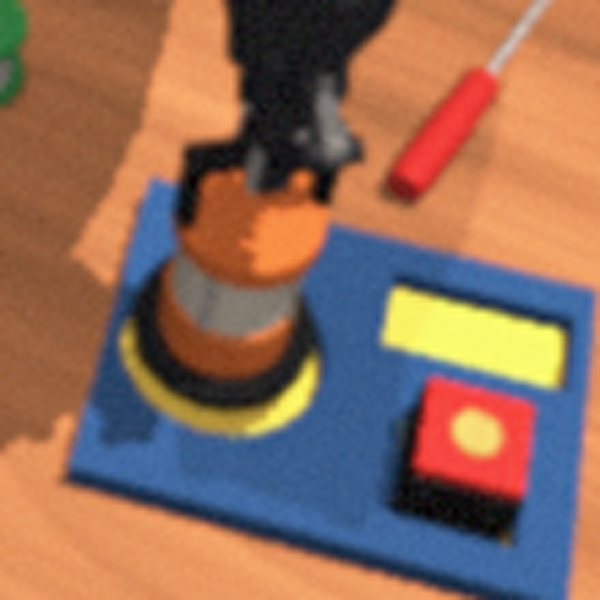

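The lamp's foot sits just above the nest: flange centre about x=227 in the crop, nest centre about x=219. I'll check this by projection.

```bash
python3 - <<'E'
from h import *
s=600/110
def ext(c,r,z):
    a=np.linspace(0,6.283,90); P=np.array([proj('scene2',(c[0]+r*np.cos(t),c[1]+r*np.sin(t),z)) for t in a]); P=(P-[270,190])*s
    return P.min(0).round(),P.max(0).round()
print('nest rim top',ext((.562,.1857),.054,.02),'floor',ext((.562,.1857),.054,.004))
print('flange bot',ext((.5635,.1837),.048,.030),'top',ext((.5635,.1837),.048,.044))
E
```

```text
nest rim top (array([119., 254.]), array([323., 430.])) floor (array([117., 270.]), array([318., 445.]))
flange bot (array([128., 254.]), array([310., 411.])) top (array([130., 239.]), array([315., 397.]))
```

Emit:
play_rows(deltas="0 0 .1 0;0 0 .1 0;0 0 .1 0;0 0 .06 0;0 0 .06 0;0 0 .05 0;0 0 0 0;0 0 0 0")

```text
t: 11.33
tcp_pos: [0.563, 0.1838, 0.1523]
orientation: [0.42, 0.908, 0.0, 0.0]
ft_force: [-0.8, -0.1, 0.1]
width: 0.0126
grip_force: 84.2
```

Emit:
play_rows(deltas="0 0 .02 0;0 0 0 0;0 0 0 0")

```text
t: 11.58
tcp_pos: [0.5632, 0.1839, 0.1523]
orientation: [0.42, 0.908, 0.001, 0.001]
ft_force: [-2.8, 0.2, 8.5]
width: 0.0125
grip_force: 85.4
```

Emit:
play_rows(deltas="0 0 0 0;0 0 0 0;0 0 0 0;0 0 0 0;0 0 0 0;0 0 -.3 0;0 0 -.5 0;0 0 -.7 0;0 0 -.7 0;0 0 -.7 0;0 0 -.3 0;0 0 0 0", grip=0, force=40)

```text
t: 12.58
tcp_pos: [0.5639, 0.1839, 0.3149]
orientation: [0.42, 0.908, 0.002, 0.003]
ft_force: [0.4, 0.3, 0.4]
width: 0.0428
grip_force: 0.0
```

```bash
python3 - <<'E'
from h import *
# look place: pack at +x tool side 90mm, yaw_y 90 -> ex=(-1,0)... 
plan([[.60,.02,.3]])
E
```

```text
t 12.5833 p [0.5639 0.1839 0.3149] yaw_y 40.35 tilt -1.0
5 x [-0.593 -0.314  0.06 ] total mm [-148.3  -78.6   14.9]
```

Emit:
play_rows(deltas="-.7 -.04 0 0;-.7 -.04 0 0;-.7 -.04 0 0;-.7 -.04 0 0;-.7 -.04 0 0;-.7 -.04 0 0;0 0 0 -.07;0 0 0 -.07;0 0 0 -.07;0 0 0 -.07", grip=0.5)

```text
t: 13.42
tcp_pos: [0.6898, 0.0154, 0.3091]
orientation: [0.209, 0.978, -0.0, -0.001]
ft_force: [-0.3, 1.0, -0.0]
width: 0.0642
grip_force: 0.0
```

Emit:
play_rows(deltas="0 0 0 -.07;0 0 0 -.07;0 0 0 -.07;0 0 0 -.062;0 0 0 0;0 0 0 0")

```text
t: 13.92
tcp_pos: [0.6896, 0.0159, 0.3098]
orientation: [0.001, 1.0, 0.0, -0.001]
ft_force: [-0.2, -1.1, 0.6]
width: 0.0639
grip_force: 0.0
```

```bash
python3 - <<'E'
from h import *
cap('wrist','w5'); plan([[.634,.0175,.1]]); print(robot.sense()['width'])
G=((45,90,60),(75,255,255))
print(np.round(proj('w5',(.634,.0175,.06))))
u,v=map(int,proj('w5',(.634,.0175,.06)))
c,a,b,ct=blob('w5',*G,(max(u-80,0),max(v-80,0),160,160))
e=[atz('w5',*p,.06)[:2] for p in b]
print(c,a,b.round(),atz('w5',*c,.06),[np.linalg.norm(e[i]-e[i-1]) for i in (0,1)],[np.degrees(np.arctan2(*(e[i]-e[i-1])[::-1])) for i in (0,1)])
print(tri([('w5',*c),('top0',233,166.8),('scene0',248.1,240.4)]),tri([('w5',*c),('top0',233,166.8)]))
E
```

```text
t 13.9667 p [0.6896 0.0159 0.31  ] yaw_y 89.82 tilt -1.0
6 x [0.185 0.005 0.7  ] total mm [ 55.6   1.5 210. ]
0.06390851228932824
[254. 109.]
[254.96174636 108.21995842] 2405 [[236.  69.]
 [270.  68.]
 [274. 148.]
 [240. 149.]] [0.63287284 0.01821236 0.06      ] [np.float64(0.0860915480057961), np.float64(0.03613228279061395)] [np.float64(-178.20768735900276), np.float64(92.24096444175605)]
[0.6346296  0.01807417 0.04872643] [0.63284299 0.01764913 0.06541526]
```

View pics/w5.png

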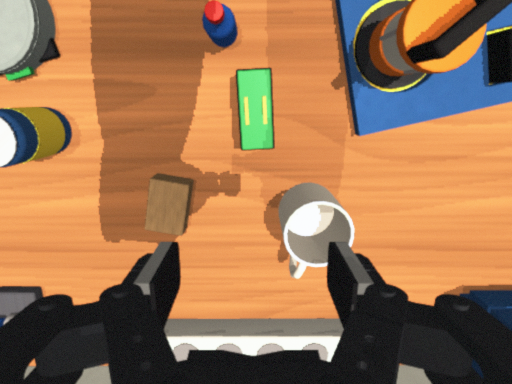

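The pack's green top is at (255,108), clear of the oiler (220,22) and mug (315,230). The lamp stands in the nest at upper right. Going to grasp the pack.

Emit:
play_rows(deltas=".57 .02 0 -.012;.57 .02 0 -.012;0 0 .5 0;0 0 .8 0;0 0 .8 0;0 0 .8 0;0 0 .8 0;0 0 .8 0;0 0 .6 0;0 0 .34 0;0 0 .2 0;0 0 0 0")

```text
t: 14.97
tcp_pos: [0.6314, 0.0174, 0.0265]
orientation: [-0.018, 1.0, 0.0, -0.002]
ft_force: [-0.7, -0.4, 0.4]
width: 0.0638
grip_force: 0.0
```

Emit:
play_rows(deltas="0 0 0 0;0 0 0 0;0 0 0 0;0 0 0 0;0 0 0 0;0 0 0 0", grip=-1, force=50)

```text
t: 15.47
tcp_pos: [0.6337, 0.0174, 0.0307]
orientation: [-0.019, 1.0, -0.0, 0.002]
ft_force: [0.5, 1.9, 6.6]
width: 0.0389
grip_force: 51.9
```

Emit:
play_rows(deltas="0 0 -.2 0;0 0 -.5 0;0 0 -.7 0;0 0 -.8 0;0 0 -.8 0;0 0 -.8 0;0 0 -.5 0;0 0 0 0;0 0 0 0")

```text
t: 16.22
tcp_pos: [0.6328, 0.0172, 0.2453]
orientation: [-0.019, 1.0, -0.0, 0.001]
ft_force: [-0.3, 0.1, -6.4]
width: 0.0387
grip_force: 51.6
```

```bash
python3 - <<'E'
from h import *
plan([[.50,.02,.27],[.42,.24,.27]]); cap('top','top3')
c,a,b,ct=blob('top3',(22,90,120),(36,255,255),(120,200,46,34)); print(c,a)
E
```

```text
t 16.2167 p [0.6328 0.0172 0.2453] yaw_y 92.18 tilt -1.0
4 x [ 0.663  0.039 -0.124] total mm [132.6   7.8 -24.7]
6 x [0.239 0.743 0.   ] total mm [ 71.6 222.9   0. ]
[140.85844749 218.79452055] 438
```

Emit:
play_rows(deltas=".2 .33 0 0;.4 .67 0 0;.4 .67 0 0;.4 .67 0 0;.4 .67 0 0;.4 .67 0 0;.2 .34 0 0;0 0 0 .07;0 0 0 .07;0 0 0 .07")

```text
t: 17.1
tcp_pos: [0.5036, 0.214, 0.2416]
orientation: [0.147, 0.989, -0.001, -0.002]
ft_force: [-0.3, 0.6, -4.0]
width: 0.0389
grip_force: 51.7
```

Emit:
play_rows(deltas="0 0 0 .075;0 0 0 .075;0 0 0 .075;0 0 0 .075;0 0 0 .075;0 0 0 .075;0 0 0 .075;0 0 0 .075;0 0 0 .07;0 0 0 0;0 0 0 0")

```text
t: 18.02
tcp_pos: [0.5043, 0.2134, 0.2421]
orientation: [0.621, 0.784, -0.001, -0.001]
ft_force: [0.4, 1.1, -4.2]
width: 0.0388
grip_force: 51.8
```

```bash
python3 - <<'E'
from h import *
cap('wrist','w6'); plan([[.4842,.3012,.245],[.4842,.3012,.055],[.4842,.3012,.035]])
c,a,b,ct=blob('w6',(22,90,100),(36,255,255),(0,0,512,384)); 
print(c,a,b.round(),np.round(proj('w6',(.4842,.3012,.004))),atz('w6',*c,.004))
psi=np.radians(13);ux=np.array([np.cos(psi),np.sin(psi)]);uy=np.array([-ux[1],ux[0]])
im=cv2.imread('pics/w6.png')
for z in(.004,.02): cv2.polylines(im,[np.array([proj('w6',[*(np.array([.4842,.3012])+i*.023*ux+j*.048*uy),z]) for i,j in((1,1),(1,-1),(-1,-1),(-1,1))]).round().astype(int)],True,(255,0,255) if z<.01 else (0,255,0),1)
cv2.imwrite('pics/w6b.png',im)
E
```

```text
t 18.0667 p [0.5045 0.2134 0.2424] yaw_y 13.2 tilt -1.0
3 x [ 0.601  0.002 -0.017] total mm [90.1  0.3 -2.6]
5 x [0.   0.   0.76] total mm [  0.   0. 190.]
1 x [0.  0.  0.4] total mm [ 0.  0. 20.]
[253.63366105  72.52668539] 4272 [[232.  25.]
 [276.  25.]
 [276. 122.]
 [232. 122.]] [254.  76.] [0.4832014  0.30441659 0.004     ]
```

View pics/w6b.png

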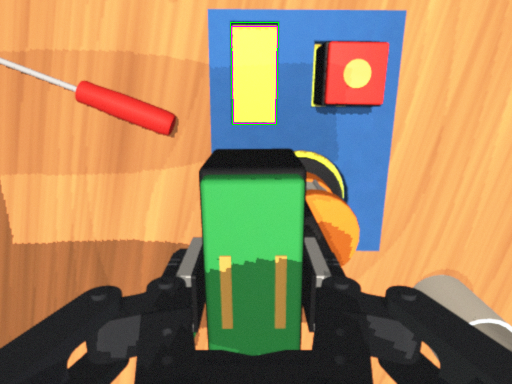

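The predicted pocket outline matches the real pocket at (232–276, 25–122), and the held pack is square to it. Proceeding.

Emit:
play_rows(deltas=".6 0 0 0;.6 0 0 0;.6 0 0 0;0 0 0 0;0 0 .6 0;0 0 .75 0;0 0 .75 0;0 0 .75 0;0 0 .6 0;0 0 .2 0;0 0 0 0;0 0 0 0")

```text
t: 19.07
tcp_pos: [0.4852, 0.3013, 0.062]
orientation: [0.622, 0.783, -0.0, 0.0]
ft_force: [0.2, -0.3, -3.9]
width: 0.039
grip_force: 51.9
```

```bash
python3 - <<'E'
from h import *
plan([[.4842,.3012,.035]]); print(robot.sense()['ft_force'])
E
```

```text
t 19.0667 p [0.4852 0.3013 0.062 ] yaw_y 13.05 tilt -1.0
1 x [ 0.002 -0.02   0.54 ] total mm [ 0.1 -1.  27. ]
[ 0.1605858  -0.32364374 -3.93188874]
```

Emit:
play_rows(deltas="0 -.02 .12 0;0 0 .1 0;0 0 .08 0;0 0 .08 0;0 0 .06 0;0 0 .06 0;0 0 .04 0;0 0 0 0;0 0 0 0")

```text
t: 19.82
tcp_pos: [0.4838, 0.3011, 0.0347]
orientation: [0.623, 0.783, 0.0, 0.0]
ft_force: [-2.9, -0.9, 2.3]
width: 0.0391
grip_force: 52.8
```

Emit:
play_rows(deltas="0 0 0 0;0 0 0 0;0 0 0 0;0 0 0 0;0 0 0 0;0 0 -.2 0;0 0 -.5 0;0 0 -.8 0;0 0 -.8 0;0 0 -.8 0;0 0 -.8 0;0 0 -.8 0", grip=0.35)

```text
t: 20.82
tcp_pos: [0.4832, 0.3008, 0.2724]
orientation: [0.623, 0.783, 0.0, 0.0]
ft_force: [1.2, 0.1, 0.0]
width: 0.0579
grip_force: 0.0
```

Emit:
play_rows(deltas="-.5 -.6 -.2 0;-.5 -.6 0 0;-.5 -.6 0 0;-.3 -.3 0 0;0 0 0 0;0 0 0 0")

```text
t: 21.32
tcp_pos: [0.4013, 0.1891, 0.2806]
orientation: [0.623, 0.782, 0.001, 0.001]
ft_force: [0.1, -0.1, -0.0]
width: 0.0576
grip_force: 0.0
```

```bash
python3 - <<'E'
from h import *
s=robot.sense();print(s['t'],s['tcp_pos'],s['ft_force'])
cap('scene','scene3');cap('wrist','w7');cap('top','top4')
r=lambda f,x,y,w,h:cv2.resize(cv2.imread(f'pics/{f}.png')[y:y+h,x:x+w],(400,300),interpolation=cv2.INTER_CUBIC)
cv2.imwrite('pics/v9.png',np.vstack([np.hstack([r('scene3',270,190,120,110),r('w7',0,0,512,384)]),np.hstack([r('top4',300,160,120,90),r('scene3',130,130,160,120)])]))
G=((45,90,60),(75,255,255))
c,a,b,ct=blob('scene3',*G,(325,200,60,60)); print('pack',c,a,atz('scene3',*c,.064))
E
```

```text
21.3167 [0.40131165 0.189137   0.28064914] [ 0.05899952 -0.13022824 -0.02955862]
pack [359.7028754  243.32907348] 313 [0.49240085 0.29959027 0.064     ]
```

View pics/v9.png

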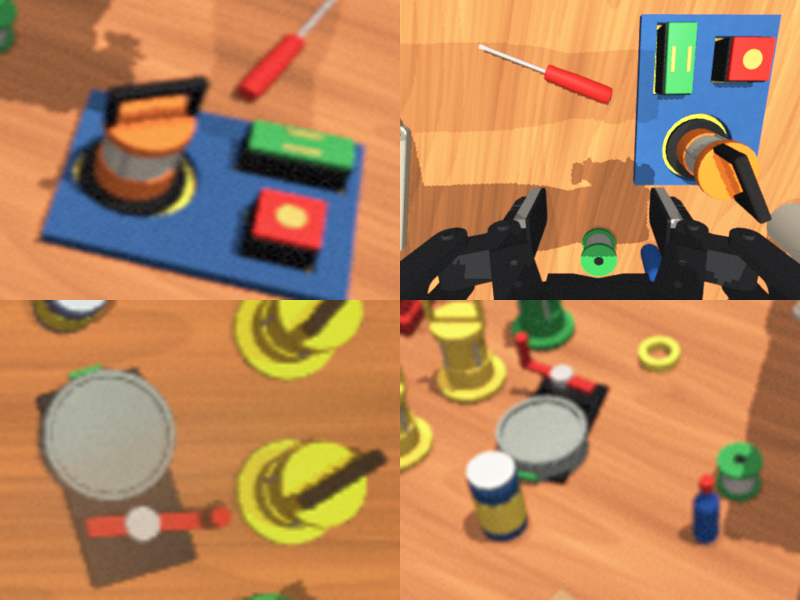

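Both packs are seated, the lamp stands inside the nest, the retaining arm is open, and the bystanders are undisturbed.

```bash
python3 -c "
from workcell import robot
print(robot.hand_in())"
```

```text
the job is handed in; nothing more can be done
None
```

I handed the job in at about 21 s of the 64 s allowed; no verdict came back. The last pictures show the arm swung open (I measured about 70° and then pushed it slightly further), the lamp upright in the round nest, the oblong pack down in its pocket beside the square one, and no visible shift of the bystanders.

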